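Lid from the rack onto the ramekin

TASK

Take the wooden lid out of its rack, lay it down flat on the worktop with its knob up and let it go; then take it again by the knob and cover the ramekin nearer the middle of the worktop (not the one at the far right), setting the lid gently on the rim so that its plug drops into the mouth and it sits level and centred. Leave the ramekin standing where it is, and do not shift or knock over any of the other things.

Things in the scene. Friction and masses are not known exactly. Their poses are not given: they have to be found in the camera images.
- lid: turned wooden lid, 0.12 kg: flange disc 100 mm across, 8 mm thick; below it a plug 66 mm across, 5 mm deep; on top a round knob 24 mm across. At the start it stands on edge in the rack, knob pointing away from the robot (within 25 deg). Origin: centre of the plug's underside; z is its axis, out through the knob: plug 0-5 mm, flange 5-13, knob 13-43. Laid down it rests on the plug, origin at z = 0
- knob (a point): point on the lid's axis in the middle of the knob's grip, 31 mm from the lid's origin along its z. The knob is 24 mm in diameter, with a slimmer 18 mm neck in its lowest 5 mm, and stands 30 mm above the flange. The lid may be turned about its axis any way
- lid_edge (a point): point on the lid's outer edge, midway through the flange's 8 mm; at the start it is the topmost point of the lid, about 119 mm above the worktop. Within 17 mm of the edge the flange is plain on both sides
- lid_rack: light-wood lid rack, fixed: board 100 mm (x) by 130 mm (y), 16 mm high, with two slots for lids on edge, each between upright steel pins (8 mm thick, tops at 80 mm, at y = +-42 mm). The lid is in the slot nearer the robot (x = -22 mm), 1.5 mm play each way, lowest point 19 mm above the worktop; lift it straight up. Other slot empty. Origin: centre of underside; x points as the knob does, z up
- ramekin: fluted white ramekin, loose, 0.15 kg, 97 mm in diameter, 42 mm tall, mouth about 76 mm wide inside; the one to cover. It stands in the work area on the other side (left or right) from the rack; the other ramekin on the worktop, at the far right, is not meant. Origin: centre of its underside, z up
- ramekin_rim (a point): centre of the ramekin's mouth at rim height, 42 mm above its origin. With the lid seated, the lid's origin is 37 mm above the ramekin's origin (5 mm below this point)
- spare_ramekin: the other, identical ramekin, 97 mm wide and 42 mm tall, which stands at the far right beyond the ramekin and the rack; a bystander. Origin: centre of its underside.
- egg_cup: stoneware egg cup, 50 mm wide and 61 mm tall, standing behind the middle of the work area; a bystander. Origin: centre of its underside.
- egg_cup_b: a second egg cup of the same shape, standing near the front edge on the left; a bystander. Origin: centre of its underside.
- jar: clip-top glass jar, 99 mm wide and 132 mm tall, far right; a bystander. Origin: centre of its underside.
- loose_onion: onion, about 68 mm across and 66 mm tall, near the front edge on the right; a bystander. Origin: underside.
- mill: beech pepper mill, 55 mm wide and 173 mm tall, on the left; a bystander. Origin: centre of its underside.
Not all that is in view belongs to the job. Leave any green or turquoise look-alike of the lid alone.

How it is judged:
On the way:
1. the lid lies flat on the worktop, knob up, and has been let go (height (world z) of lid below 0.006 m and height (world z) of knob above 0.02 m and angle between lid's own z axis and vertical below 0.08 rad and linear speed of lid below 0.03 m/s and contact force between the fingers and lid below 0.05 N), for 0.2 s.
At the end, for the whole second after the job is handed in: The lid sits on the ramekin, knob up, its axis within 9 mm of the ramekin's, its flange on the rim (origin 34 to 40 mm above the ramekin's), level within 0.05 rad; the ramekin stands upright on the worktop within 30 mm of where it was; both are at rest and the lid is released (horizontal distance between lid and ramekin below 0.009 m and z of lid in the frame of ramekin between 0.034 and 0.04 m and angle between each of lid, ramekin's own z axis and vertical below 0.05 rad and height (world z) of ramekin below 0.006 m and distance of ramekin from where it was at the start of the episode below 0.03 m and linear speed of each of lid, ramekin below 0.02 m/s and contact force between the fingers and lid below 0.05 N); the robot touches nothing.
It fails at once if the lid is slammed or pressed onto the ramekin with more than 40 N (contact force between lid and ramekin above 40 N).
It fails at once if another thing on the worktop is shifted by more than 30 mm or knocked over (distance of any of spare_ramekin, egg_cup, egg_cup_b, jar, loose_onion, mill from where it was at the start of the episode above 0.03 m or angle between any of spare_ramekin, egg_cup, egg_cup_b, jar, loose_onion, mill's own z axis and vertical above 0.5 rad).
It also fails if it takes over 64 s, if anything falls off the work surface, if the arm or the gripper's body presses on something with over 40 N, if the wrist force passes 120 N, or if a joint passes its speed limit or range.

ROBOT

A 6-joint arm with a two-finger parallel gripper is mounted at the origin on a cart in front of the work surface, level with it; the furniture and walls round the work are solid. World frame = base frame: x ahead of the robot, y to its left, z up, the work surface at z = 0. Lengths are in m, angles in rad, forces in N, time in s.
With the tool pointing down it reaches from about 0.35 to 0.975 m from the base axis. Payload 4.9 kg.
Tool frame: the origin (TCP) lies midway between the tips of the shut fingers; the grasp point (between the pads) lies manip.tcp_to_grasp behind it (manip.tcp_to_grasp is the distance from the TCP to the grasp point, in m); z points along the fingers, y is the line along which they close (so a half turn about z gives the same grasp; the last joint's range is limited). The gripper opens to 85 mm and grips with 20 to 120 N. Pads are 22 mm wide; open, the fingers measure 114 mm over their backs; the gripper's body (76 mm by 85 mm) begins 54 mm behind the grasp point. The pads swing forward as they close: fully open they stand 13 mm farther back than shut.
Start: joints at [1.06, 0.053, 1.613, -0, 1.476, -0.119], TCP at [0.239, 0.578, 0.231] pointing down, gripper open.
Joint ranges: [-3.01, 3.01], [-1.01, 2.22], [0.06, 2.58], [-1.02, 4.17], [0.09, 2.62], [-3.14, 3.14]. Speed limits (rad/s): [2.57, 2.57, 3.14, 3.14, 3.14, 3.14].

INTERFACE

Orientations are given as a unit quaternion [w, x, y, z].
In Python, from plant import manip, grab_frame, calibration, job_done gives the robot as it stands.
- The arm moves only by the tool send_rows, never from a script. Its argument "rows" is a list of rows, each an object of numbers: "x", "y", "z": the shift along the tool's x, y, z normalised to -1 to 1, where 1 is 15 cm; "wx", "wy", "wz": the turn, a rotation vector about the tool's x, y, z normalised to -1 to 1, where 1 is pi/4 rad; "hand": the opening, from -1 (shut) to 1 (fully open). In form: [{"x": .., "y": .., "z": .., "wx": .., "wy": .., "wz": .., "hand": ..}, ...]. A call has exactly 10 rows; each row shifts and turns the commanded pose from where the row before left it, along the tool's axes as they then stand; what a row does not reach is not made up. A row lasts 1/12 s, in which the tool goes at most 41.7 mm and 7.16 degrees, less where a joint would pass 70% of its speed; a pose out of reach is approached as far as the arm can. A call with a number of a shift or a turn outside -1 to 1 is refused whole. A call with a gripper value outside its range is refused whole. The fingers move at their own pace and stop on an object; the grip force is fixed at half the most. Time passes only in rows, so rows that do not move let the fingers close, or fill a call up. It gives the time, the measured TCP pose, the force, the opening and the grip force at its end, in the units of the state.
- manip.state(): the state, without advancing time (a new reading comes with each control period).
- grab_frame(name): name is "side" or "top" or "wrist"; returns the picture (420x560x3 uint8, blue, green, red); there is no depth.
- calibration(name): a dict with "camera_matrix" (3x3 intrinsics, pixels), "k1" (the pictures are not rectified: a ray, as slopes to the right and down, at radius r is drawn at 1 + k1 r^2 times it, then the intrinsics apply), "R" (3x3) and "t" (3): a world point X has camera coordinates R X + t. Camera axes: x right, y down, z forward; pixel columns grow to the right and rows downward; lengths in m; the calibration is good to about 2 mm. A picture is of the moment at which its call begins: read the wrist's pose just before it. calibration takes no time and is no camera call; for the wrist camera it gives the pose at the moment of the call.
- job_done(): hands the job in; it is judged then, once.
The state is a dict: "time": time; "joint_pos": joint angles; "joint_vel": joint speeds; "joint_efforts": joint torques, N m; "tool_pos": TCP position; "tool_rot": TCP orientation; "contact_force": force on the tool from outside, world axes, zero at the start; "ft_torque": the same for the moment, N m; "gripper_width": opening from 0.0 (shut) to 1.0 (fully open); "grasp_force": force on a finger pad.
Only numpy, scipy, OpenCV 4.12 (cv2) and the standard library are available. Lean on these libraries where they do the work, as an engineer would, in place of code of your own. Each camera call takes 0.05 s, during which the arm holds its last target. There are 200 camera calls.

## Working session

There is one attempt and no reset: what is moved stays moved. The work goes in short steps, Python scripts to look and compute and a tool call to move; the robot and the scene stay as the last step left them, time stands still between calls to the robot, and variables do not carry over. Pictures are saved under pics/ and viewed, at most 10 in all, crops included, and the job is handed in when it is done.

Besides the shell and the picture viewer there is one more tool, called after "Request:" as name([rows], argument=value, ...), one row to a line, values as JSON. send_rows: Moves the arm, as the interface text tells. Scaled input: -1 to 1 covers 15 cm each way for a shift and pi/4 rad each way for a turn. Its arguments: {"type":"object","properties":{"rows":{"type":"array","items":{"type":"object","properties":{"x":{"type":"number","minimum":-1,"maximum":1},"y":{"type":"number","minimum":-1,"maximum":1},"z":{"type":"number","minimum":-1,"maximum":1},"wx":{"type":"number","minimum":-1,"maximum":1},"wy":{"type":"number","minimum":-1,"maximum":1},"wz":{"type":"number","minimum":-1,"maximum":1},"hand":{"type":"number"}}}}},"required":["rows"]}

```bash
ls; mkdir -p pics; python3 - <<'E'
from plant import manip, grab_frame, calibration
import cv2,numpy as np
print(manip.state()); print(manip.tcp_to_grasp)
for n in("top","side"):
    cv2.imwrite(f"pics/{n}0.png",grab_frame(n)); c=calibration(n); print(n,c, -np.array(c["R"]).T@c["t"])
E
```

```text
pics
{'time': 0.0, 'joint_pos': array([ 1.06001195e+00,  5.33429721e-02,  1.61428103e+00, -3.99422260e-06,
        1.47597707e+00, -1.18989088e-01]), 'joint_vel': array([ 0.00126672, -0.00070452, -0.00032343,  0.00174225,  0.00095723,
        0.00099665]), 'joint_efforts': array([-2.07628385e-03, -3.93658769e+01, -3.70184040e+01, -1.53627734e-04,
        6.81177320e-03, -1.89747840e-05]), 'tool_pos': array([0.23834864, 0.57710606, 0.23007936]), 'tool_rot': array([-3.09122432e-04,  1.94646802e-01,  9.80872884e-01, -9.55450121e-04]), 'contact_force': array([-0.6641843 ,  0.15170742,  0.14906495]), 'ft_torque': array([ 0.01427965, -0.00640827,  0.00742436]), 'grasp_force': 0.0, 'gripper_width': 0.9993537657192433}
0.0187
top {'camera_matrix': array([[525.93925585,   0.        , 290.09774148],
       [  0.        , 525.93925585, 210.98037493],
       [  0.        ,   0.        ,   1.        ]]), 'k1': -0.04604081646206767, 'R': array([[-0.11421052, -0.99343104, -0.00712255],
       [-0.93131338,  0.1095595 , -0.34735013],
       [ 0.34584874, -0.03303771, -0.93770846]]), 't': array([-0.02395991,  0.46581906,  1.72278849])} [-0.16473719 -0.01792043  1.777105  ]
side {'camera_matrix': array([[504.12078167,   0.        , 279.25555669],
       [  0.        , 504.12078167, 208.78638713],
       [  0.        ,   0.        ,   1.        ]]), 'k1': -0.020926249623319022, 'R': array([[-0.99990331, -0.00612258,  0.01248537],
       [-0.01345684,  0.65233179, -0.75781406],
       [-0.00350483, -0.7579088 , -0.65235111]]), 't': array([0.45869961, 0.13019758, 1.53871113])} [0.46580022 1.0840791  1.09671844]
```

View pics/top0.png

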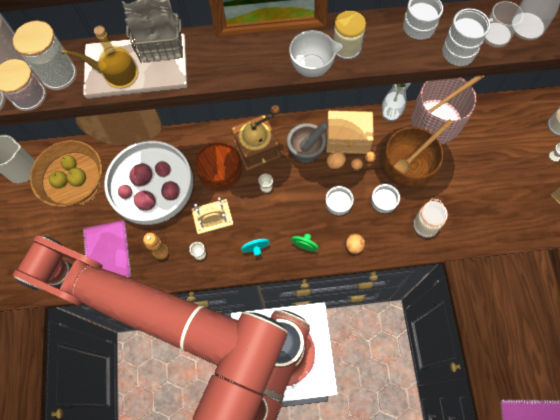

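View pics/side0.png

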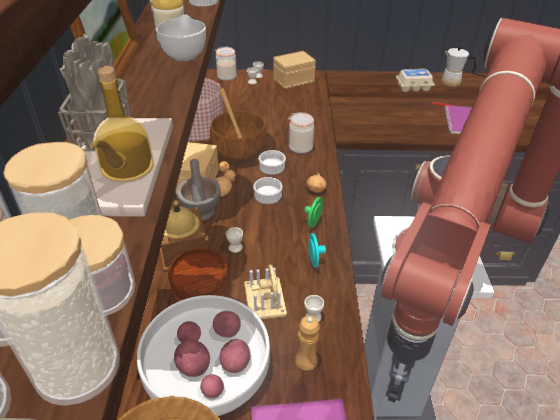

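The top view shows the rack at (212,216), in the left part of the work area. There are two ramekins: (339,201) is nearer the middle and (386,199) is at the far right, so the one to cover is (339,201). The turquoise (255,246) and green (305,243) lids are look-alikes, so the wooden lid must be the one in the rack. I'll confirm that in an enlarged crop.

```bash
cat > h.py <<'E'
import numpy as np, cv2
from plant import manip, grab_frame, calibration
from scipy.spatial.transform import Rotation as Ro
def ray(c,uv):
    K=np.array(c["camera_matrix"]);d=cv2.undistortPoints(np.array([[uv]],float),K,np.array([c["k1"],0,0,0.]))[0,0]
    R=np.array(c["R"]);t=np.array(c["t"]);return -R.T@t, R.T@np.array([d[0],d[1],1])
def onz(c,uv,z):
    o,d=ray(c,uv);return o+d*(z-o[2])/d[2]
def proj(c,X):
    X=np.array(X,float).reshape(-1,3);p,_=cv2.projectPoints(X,cv2.Rodrigues(np.array(c["R"]))[0],np.array(c["t"],float),np.array(c["camera_matrix"]),np.array([c["k1"],0,0,0.]));return p[:,0]
def tri(a,ua,b,ub):
    o1,d1=ray(a,ua);o2,d2=ray(b,ub);s=np.linalg.lstsq(np.c_[d1,-d2],o2-o1,rcond=None)[0];p,q=o1+s[0]*d1,o2+s[1]*d2;return (p+q)/2,np.linalg.norm(p-q)
def pose():
    s=manip.state();q=s["tool_rot"];return s,Ro.from_quat([q[1],q[2],q[3],q[0]])
E
python3 - <<'E'
from h import *
T,S=calibration("top"),calibration("side")
t=cv2.imread("pics/top0.png");s=cv2.imread("pics/side0.png")
for n,uv,z in[("rack",(212,216),.02),("ram",(339,201),.042),("spare",(386,199),.042),("egg",(265,183),.06),("eggb",(197,251),.06),("mill",(155,246),.1),("turq",(255,246),.05),("green",(305,243),.05),("onion",(355,244),.03),("jar",(430,218),.1)]:
    print(n,onz(T,uv,z).round(3))
print("side rack",onz(S,(265,297),.016), onz(S,(268,189),.042))
a=cv2.resize(t[175:265,130:290],None,fx=5,fy=5,interpolation=2)[:, :800]
a=cv2.resize(t[190:250,180:260],(400,300),interpolation=2); b=cv2.resize(s[255:330,230:330],(400,300),interpolation=2)
c=cv2.resize(t[170:230,310:410],(400,240),interpolation=2); d=cv2.resize(s[140:210,230:330],(400,240),interpolation=2)
cv2.imwrite("pics/crop.png",np.vstack([np.hstack([a,b]),np.hstack([c,d])]))
E
```

```text
rack [0.497 0.198 0.02 ]
ram [ 0.492 -0.255  0.042]
spare [ 0.48  -0.422  0.042]
egg [ 0.584 -0.002  0.06 ]
eggb [0.362 0.252 0.06 ]
mill [0.383 0.385 0.1  ]
turq [0.359 0.055 0.05 ]
green [ 0.35  -0.116  0.05 ]
onion [ 0.332 -0.289  0.03 ]
jar [ 0.373 -0.545  0.1  ]
side rack [0.4966681  0.19859762 0.016     ] [ 0.49856393 -0.24239685  0.042     ]
```

View pics/crop.png

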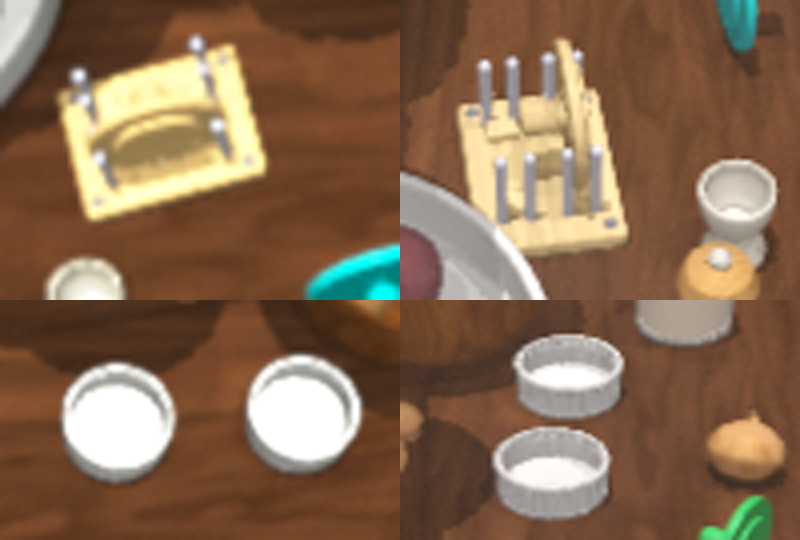

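The crop confirms that the light-wood lid stands in the rack's near slot. The left of the two white ramekins in the top view, at about (339,201), is the target, and the lid look-alikes are coloured. Next I'll measure the rack's corners and the ramekin rims.

```bash
python3 - <<'E'
from h import *
T,S=calibration("top"),calibration("side")
t=cv2.imread("pics/top0.png");s=cv2.imread("pics/side0.png")
P=[onz(T,(180+u/5,190+v/5),.016) for u,v in[(62,95),(235,45),(265,172),(90,218)]]
print(np.round(P,3),np.mean(P,0))
for a,b in((0,1),(3,2)): d=P[b]-P[a];print("y-edge",np.linalg.norm(d),np.degrees(np.arctan2(d[0],-d[1])))
for a,b in((3,0),(2,1)): d=P[b]-P[a];print("x-edge",np.linalg.norm(d),np.degrees(np.arctan2(d[1],d[0])))
for n,c,im,box in(("T",T,t,(310,180,420,225)),("S",S,s,(245,145,300,210))):
    x0,y0,x1,y1=box;h=cv2.cvtColor(im[y0:y1,x0:x1],cv2.COLOR_BGR2HSV)
    m=((h[...,1]<60)&(h[...,2]>110)).astype(np.uint8)
    for k in cv2.findContours(m,0,1)[0]:
        if cv2.contourArea(k)<150: continue
        k=k[:,0].astype(float)+[x0,y0]
        # silhouette -> ground-plane outline at mid height
        for z in(.042,.0):
            Q=np.array([onz(c,p,z)[:2] for p in k]);print(n,z,k.mean(0),Q.min(0).round(3),Q.max(0).round(3))
E
```

```text
[[0.533 0.267 0.016]
 [0.557 0.141 0.016]
 [0.458 0.127 0.016]
 [0.438 0.252 0.016]] [0.49669259 0.19671636 0.016     ]
y-edge 0.12861438700410904 10.71328917910168
y-edge 0.1269997078763905 8.97290476352477
x-edge 0.09618821351909253 8.995556308507776
x-edge 0.10010582346389475 8.104428991444802
T 0.042 [338.7    199.6625] [ 0.44  -0.306] [ 0.554 -0.206]
T 0.0 [338.7    199.6625] [ 0.455 -0.313] [ 0.572 -0.21 ]
T 0.042 [385.125 197.65 ] [ 0.431 -0.475] [ 0.543 -0.369]
T 0.0 [385.125 197.65 ] [ 0.446 -0.486] [ 0.56  -0.378]
S 0.042 [267.45238095 189.82142857] [ 0.452 -0.309] [ 0.55  -0.169]
S 0.0 [267.45238095 189.82142857] [ 0.451 -0.365] [ 0.554 -0.219]
S 0.042 [271.68831169 161.84415584] [ 0.441 -0.475] [ 0.54  -0.326]
S 0.0 [271.68831169 161.84415584] [ 0.44  -0.537] [ 0.542 -0.383]
```

Request:
send_rows([
  {"z": -0.2},
  {"z": -0.2},
  {"z": -0.1},
  {},
  {},
  {},
  {},
  {},
  {},
  {},
])

```text
invalid input at $.rows[0]: expected keys x, y, z, wx, wy, wz, hand
```

The rack measures correctly: its edges come out at 0.098 and 0.128 m, its centre is (0.497,0.197) and its yaw is about 9°. The ramekin is at about (0.50,-0.256), with a measured rim width of 0.10. I'm moving above the rack now.

Request:
send_rows([
  {"x": -0.1,"y": -0.07,"z": -0.1,"wx": 0,"wy": 0,"wz": 0,"hand": 1},
  {"x": -0.2,"y": -0.14,"z": -0.05,"wx": 0,"wy": 0,"wz": 0,"hand": 1},
  {"x": -0.2,"y": -0.14,"z": -0.05,"wx": 0,"wy": 0,"wz": 0,"hand": 1},
  {"x": -0.2,"y": -0.14,"z": -0.05,"wx": 0,"wy": 0,"wz": 0,"hand": 1},
  {"x": -0.2,"y": -0.14,"z": -0.05,"wx": 0,"wy": 0,"wz": 0,"hand": 1},
  {"x": -0.2,"y": -0.14,"z": -0.05,"wx": 0,"wy": 0,"wz": 0,"hand": 1},
  {"x": -0.2,"y": -0.14,"z": -0.05,"wx": 0,"wy": 0,"wz": 0,"hand": 1},
  {"x": -0.2,"y": -0.14,"z": -0.05,"wx": 0,"wy": 0,"wz": 0,"hand": 1},
  {"x": -0.2,"y": -0.14,"z": -0.05,"wx": 0,"wy": 0,"wz": 0,"hand": 1},
  {"x": -0.2,"y": -0.14,"z": -0.05,"wx": 0,"wy": 0,"wz": 0,"hand": 1},
])

```text
time: 0.93
tool_pos: [0.4262, 0.2827, 0.3137]
tool_rot: [-0.0, 0.195, 0.981, -0.0]
contact_force: [0.9, -0.9, 0.1]
gripper_width: 1.0
grasp_force: 0.0
```

Request:
send_rows([
  {"x": 0,"y": 0,"z": 0,"wx": 0,"wy": 0,"wz": 0.13,"hand": 1},
  {"x": 0,"y": 0,"z": 0,"wx": 0,"wy": 0,"wz": 0.13,"hand": 1},
  {"x": 0,"y": 0,"z": 0,"wx": 0,"wy": 0,"wz": 0.13,"hand": 1},
  {"x": 0,"y": 0,"z": 0,"wx": 0,"wy": 0,"wz": 0.13,"hand": 1},
  {"x": 0,"y": 0,"z": 0,"wx": 0,"wy": 0,"wz": 0.13,"hand": 1},
  {"x": 0,"y": 0,"z": 0,"wx": 0,"wy": 0,"wz": 0.13,"hand": 1},
  {"x": 0,"y": 0,"z": 0,"wx": 0,"wy": 0,"wz": 0.13,"hand": 1},
  {"x": 0,"y": 0,"z": 0,"wx": 0,"wy": 0,"wz": 0.13,"hand": 1},
  {"x": 0,"y": 0,"z": 0,"wx": 0,"wy": 0,"wz": 0.13,"hand": 1},
  {"x": 0,"y": 0,"z": 0,"wx": 0,"wy": 0,"wz": 0.13,"hand": 1},
])

```text
time: 1.77
tool_pos: [0.4256, 0.2843, 0.3132]
tool_rot: [-0.0, 0.651, 0.759, -0.0]
contact_force: [0.2, -0.3, -0.2]
gripper_width: 1.002
grasp_force: 0.0
```

```bash
cat >> h.py <<'E'
def delta(X,psi,tilt=0):
    "tool-frame shift (units), turn (units) to tool at X: y toward psi deg, then tilted up by tilt deg"
    s,R=pose();a=np.radians(psi);y=np.array([np.cos(a),np.sin(a),0]);z=np.array([0,0,-1.])
    G=Ro.from_matrix(np.c_[np.cross(y,z),y,z])*Ro.from_rotvec([-np.radians(tilt),0,0])
    print("t",round(s["time"],2),"pos",s["tool_pos"].round(4),"shift",(R.inv().apply(np.array(X)-s["tool_pos"])/.15).round(3),"turn",((R.inv()*G).as_rotvec()/(np.pi/4)).round(3),"j",s["joint_pos"].round(2),"F",s["contact_force"].round(1),"w",round(s["gripper_width"],3),"g",round(s["grasp_force"],1))
E
python3 -c "
from h import *
delta([.475,.194,.3],9)
cv2.imwrite('pics/w1.png',grab_frame('wrist'));c=calibration('wrist');print(-np.array(c['R']).T@c['t'],c['R'],c['camera_matrix'])"
```

```text
t 1.77 pos [0.4256 0.2843 0.3132] shift [-0.645  0.234  0.088] turn [-0.001  0.    -0.005] j [ 0.44 -0.26  1.76  0.    1.63  0.29] F [ 0.2 -0.3 -0.2] w 1.002 g 0.0
[0.41383097 0.36157801 0.45559862] [[ 0.98871501  0.14980522 -0.00100897]
 [ 0.14309509 -0.94239169  0.3023602 ]
 [ 0.04434429 -0.29909245 -0.95319321]] [[313.62713094   0.         282.88886107]
 [  0.         313.62713094 209.95587039]
 [  0.           0.           1.        ]]
```

View pics/w1.png

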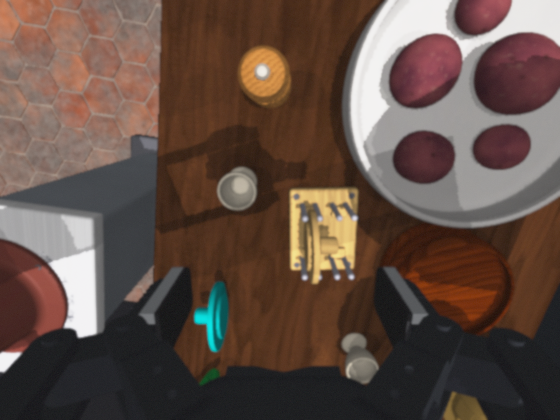

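The wrist view shows the lid in its slot. Its flange is edge-on at about (314,207–283) and the knob points right (+x) at (330,243), with the turquoise look-alike at (215,315). I'm moving directly above it.

Request:
send_rows([
  {"x": -0.06,"y": 0.02,"z": 0.03,"wx": 0,"wy": 0,"wz": 0,"hand": 1},
  {"x": -0.13,"y": 0.05,"z": 0.05,"wx": 0,"wy": 0,"wz": 0,"hand": 1},
  {"x": -0.13,"y": 0.05,"z": 0.05,"wx": 0,"wy": 0,"wz": 0,"hand": 1},
  {"x": -0.13,"y": 0.05,"z": 0.05,"wx": 0,"wy": 0,"wz": 0,"hand": 1},
  {"x": -0.13,"y": 0.05,"z": 0.05,"wx": 0,"wy": 0,"wz": 0,"hand": 1},
  {"x": -0.06,"y": 0.02,"z": 0.03,"wx": 0,"wy": 0,"wz": 0,"hand": 1},
  {"x": 0,"y": 0,"z": 0,"wx": 0,"wy": 0,"wz": 0,"hand": 1},
  {"x": 0,"y": 0,"z": 0,"wx": 0,"wy": 0,"wz": 0,"hand": 1},
  {"x": 0,"y": 0,"z": 0,"wx": 0,"wy": 0,"wz": 0,"hand": 1},
  {"x": 0,"y": 0,"z": 0,"wx": 0,"wy": 0,"wz": 0,"hand": 1},
])

```text
time: 2.65
tool_pos: [0.4764, 0.1961, 0.2755]
tool_rot: [0.0, 0.648, 0.761, 0.0]
contact_force: [0.1, 0.9, -0.1]
gripper_width: 0.999
grasp_force: 0.0
```

```bash
python3 -c "
from h import *
c=calibration('wrist')
im=grab_frame('wrist')
delta([.475,.194,.3],9)
p=proj(c,[[.475,.194,.119],[.497,.197,.016]]);print(p)
u,v=p[0].astype(int);u0,v0=u-50,v-75
cv2.imwrite('pics/w2f.png',im)
cv2.imwrite('pics/w2.png',cv2.resize(im[v0:v0+120,u0:u0+120],(600,600),interpolation=2));print(u0,v0)"
```

```text
t 2.7 pos [0.4764 0.1961 0.2755] shift [-0.012 -0.011 -0.163] turn [ 0.001 -0.     0.003] j [ 0.25 -0.24  1.81  0.    1.57  0.09] F [ 0.2  0.4 -0.4] w 1.001 g 0.0
[[281.22051082 195.74931418]
 [298.63127596 175.6504921 ]]
231 120
```

View pics/w2.png

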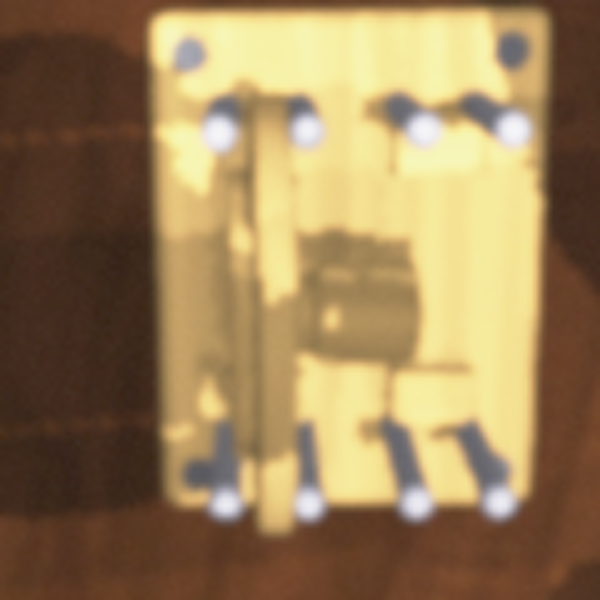

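The crop shows the flange edge-on at crop u 258–297 (image about (286.5,180)), between the pin tops at crop (220/307,130) and (226/310,503). The knob is to the right.

```bash
python3 -c "
from h import *
c=calibration('wrist')
f=lambda u,v,z:onz(c,(231+u/5,120+v/5),z)
a,b,d,e=[f(*p,.08) for p in((220,130),(307,130),(226,503),(310,503))]
A,B=(a+b)/2,(d+e)/2;y=A-B;print(A,B,np.linalg.norm(y),np.degrees(np.arctan2(-y[0],y[1])),(A+B)/2)
g,h,k,l=[f(*p,.08) for p in((425,130),(513,130),(416,503),(498,503))];print(np.degrees(np.arctan2(-(g-k)[0],(g-k)[1])),np.mean([a,b,d,e,g,h,k,l],0))
print('flange top',f(277,400,.117),'sil',f(277,530,.085), 'knob end', f(415,310,.069),'flange axis pt',f(297,310,.069))
"
```

```text
[0.47048724 0.23799604 0.08      ] [0.48495098 0.15531117 0.08      ] 0.08394038385700828 9.92213534367291 [0.47771911 0.19665361 0.08      ]
9.613281702289273 [0.49913815 0.20010363 0.08      ]
flange top [0.48087569 0.18997805 0.117     ] sil [0.4876897  0.15098288 0.085     ] knob end [0.51110319 0.20262568 0.069     ] flange axis pt [0.4846628  0.19836653 0.069     ]
```

```bash
python3 -c "
from h import *
delta([.479,.1967,.104],9.8)"
```

```text
t 2.7 pos [0.4764 0.1961 0.2755] shift [1.000e-03 1.700e-02 1.143e+00] turn [ 0.001 -0.    -0.014] j [ 0.25 -0.24  1.81  0.    1.57  0.09] F [ 0.2  0.4 -0.4] w 1.001 g 0.0
```

Request:
send_rows([
  {"x": 0,"y": 0.017,"z": 0.06,"wx": 0,"wy": 0,"wz": -0.014,"hand": 1},
  {"x": 0,"y": 0,"z": 0.16,"wx": 0,"wy": 0,"wz": 0,"hand": 1},
  {"x": 0,"y": 0,"z": 0.18,"wx": 0,"wy": 0,"wz": 0,"hand": 1},
  {"x": 0,"y": 0,"z": 0.18,"wx": 0,"wy": 0,"wz": 0,"hand": 1},
  {"x": 0,"y": 0,"z": 0.16,"wx": 0,"wy": 0,"wz": 0,"hand": 1},
  {"x": 0,"y": 0,"z": 0.14,"wx": 0,"wy": 0,"wz": 0,"hand": 1},
  {"x": 0,"y": 0,"z": 0.12,"wx": 0,"wy": 0,"wz": 0,"hand": 1},
  {"x": 0,"y": 0,"z": 0.09,"wx": 0,"wy": 0,"wz": 0,"hand": 1},
  {"x": 0,"y": 0,"z": 0.053,"wx": 0,"wy": 0,"wz": 0,"hand": 1},
  {"x": 0,"y": 0,"z": 0,"wx": 0,"wy": 0,"wz": 0,"hand": 1},
])

```text
time: 3.53
tool_pos: [0.4773, 0.1956, 0.1008]
tool_rot: [-0.001, 0.645, 0.765, -0.002]
contact_force: [0.2, -0.4, -0.4]
gripper_width: 0.996
grasp_force: 0.0
```

Request:
send_rows([
  {"x": 0,"y": 0,"z": 0,"wx": 0,"wy": 0,"wz": 0,"hand": -1},
  {"x": 0,"y": 0,"z": 0,"wx": 0,"wy": 0,"wz": 0,"hand": -1},
  {"x": 0,"y": 0,"z": 0,"wx": 0,"wy": 0,"wz": 0,"hand": -1},
  {"x": 0,"y": 0,"z": 0,"wx": 0,"wy": 0,"wz": 0,"hand": -1},
  {"x": 0,"y": 0,"z": 0,"wx": 0,"wy": 0,"wz": 0,"hand": -1},
  {"x": 0,"y": 0,"z": 0,"wx": 0,"wy": 0,"wz": 0,"hand": -1},
  {"x": 0,"y": 0,"z": 0,"wx": 0,"wy": 0,"wz": 0,"hand": -1},
  {"x": 0,"y": 0,"z": 0,"wx": 0,"wy": 0,"wz": 0,"hand": -1},
  {"x": 0,"y": 0,"z": 0,"wx": 0,"wy": 0,"wz": 0,"hand": -1},
  {"x": 0,"y": 0,"z": 0,"wx": 0,"wy": 0,"wz": 0,"hand": -1},
])

```text
time: 4.37
tool_pos: [0.4791, 0.1957, 0.1038]
tool_rot: [-0.0, 0.645, 0.764, -0.0]
contact_force: [-0.9, -0.2, 4.1]
gripper_width: 0.072
grasp_force: 61.0
```

```bash
python3 -c "
from h import *
delta([.479,.1967,.104],9.8)"
```

```text
t 4.37 pos [0.4791 0.1957 0.1038] shift [ 0.007  0.001 -0.002] turn [-0.    -0.    -0.003] j [ 0.24 -0.09  1.97  0.    1.26  0.07] F [-0.9 -0.2  4.1] w 0.072 g 61.0
```

Request:
send_rows([
  {"x": 0,"y": 0,"z": -0.03,"wx": 0,"wy": 0,"wz": 0,"hand": -1},
  {"x": 0,"y": 0,"z": -0.06,"wx": 0,"wy": 0,"wz": 0,"hand": -1},
  {"x": 0,"y": 0,"z": -0.1,"wx": 0,"wy": 0,"wz": 0,"hand": -1},
  {"x": 0,"y": 0,"z": -0.13,"wx": 0,"wy": 0,"wz": 0,"hand": -1},
  {"x": 0,"y": 0,"z": -0.13,"wx": 0,"wy": 0,"wz": 0,"hand": -1},
  {"x": 0,"y": 0,"z": -0.13,"wx": 0,"wy": 0,"wz": 0,"hand": -1},
  {"x": 0,"y": 0,"z": -0.13,"wx": 0,"wy": 0,"wz": 0,"hand": -1},
  {"x": 0,"y": 0,"z": -0.13,"wx": 0,"wy": 0,"wz": 0,"hand": -1},
  {"x": 0,"y": 0,"z": -0.1,"wx": 0,"wy": 0,"wz": 0,"hand": -1},
  {"x": 0,"y": 0,"z": -0.05,"wx": 0,"wy": 0,"wz": 0,"hand": -1},
])

```text
time: 5.2
tool_pos: [0.4801, 0.1959, 0.255]
tool_rot: [0.001, 0.645, 0.764, 0.002]
contact_force: [0.8, 1.0, -0.8]
gripper_width: 0.071
grasp_force: 60.4
```

```bash
python3 -c "
from h import *
T=calibration('top')
delta([.6,-.1,.25],-9)
im=grab_frame('wrist');S=grab_frame('side');t=grab_frame('top')
o=np.hstack([cv2.resize(im[100:380,160:400],(400,466)),cv2.resize(S[150:320,190:340],(400,466))])
cv2.imwrite('pics/w3.png',o)
for n,uv,z in(('mortar',(308,143),.05),('block',(350,132),.06),('spuds',(345,160),.03),('eggcup',(265,185),.05),('grinder',(258,150),.05)): print(n,onz(T,uv,z).round(3))
"
```

```text
t 5.2 pos [0.4801 0.1959 0.255 ] shift [-2.079  0.456  0.035] turn [ 0.006 -0.001  0.415] j [ 0.24 -0.22  1.83 -0.    1.53  0.07] F [ 0.8  1.  -0.8] w 0.071 g 60.4
mortar [ 0.73  -0.175  0.05 ]
block [ 0.751 -0.333  0.06 ]
spuds [ 0.655 -0.303  0.03 ]
eggcup [ 0.581 -0.001  0.05 ]
grinder [0.723 0.011 0.05 ]
```

View pics/w3.png

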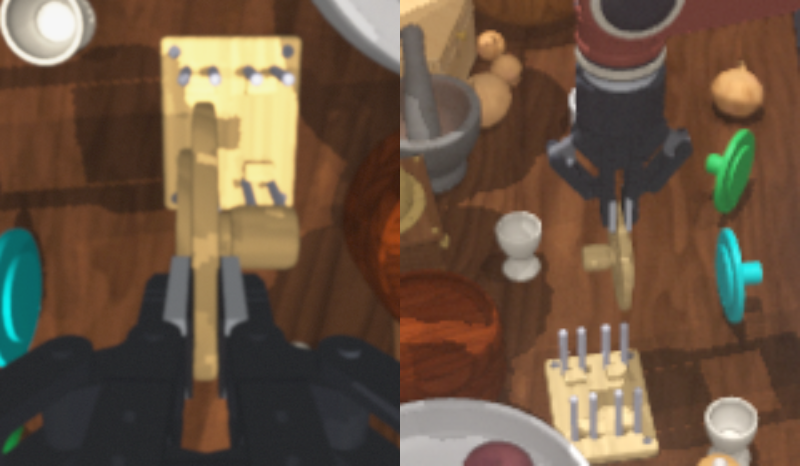

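The lid is held firmly by its top edge, hanging vertically with the knob away from the robot, and the rack is now empty. I'll carry it to the free spot around (0.60,-0.105).

Request:
send_rows([
  {"x": -0.1,"y": 0.03,"z": 0,"wx": 0,"wy": 0,"wz": 0.04,"hand": -1},
  {"x": -0.2,"y": 0.05,"z": 0,"wx": 0,"wy": 0,"wz": 0.05,"hand": -1},
  {"x": -0.22,"y": 0.05,"z": 0,"wx": 0,"wy": 0,"wz": 0.05,"hand": -1},
  {"x": -0.22,"y": 0.05,"z": 0,"wx": 0,"wy": 0,"wz": 0.05,"hand": -1},
  {"x": -0.22,"y": 0.05,"z": 0,"wx": 0,"wy": 0,"wz": 0.05,"hand": -1},
  {"x": -0.22,"y": 0.05,"z": 0,"wx": 0,"wy": 0,"wz": 0.05,"hand": -1},
  {"x": -0.22,"y": 0.05,"z": 0,"wx": 0,"wy": 0,"wz": 0.05,"hand": -1},
  {"x": -0.22,"y": 0.05,"z": 0,"wx": 0,"wy": 0,"wz": 0.05,"hand": -1},
  {"x": -0.2,"y": 0.05,"z": 0,"wx": 0,"wy": 0,"wz": 0.04,"hand": -1},
  {"x": -0.12,"y": 0.03,"z": 0,"wx": 0,"wy": 0,"wz": 0.01,"hand": -1},
])

```text
time: 6.18
tool_pos: [0.5464, -0.0966, 0.2496]
tool_rot: [-0.001, 0.768, 0.641, -0.001]
contact_force: [0.2, -0.7, -1.6]
gripper_width: 0.071
grasp_force: 60.4
```

Request:
send_rows([
  {"x": 0,"y": 0,"z": 0,"wx": -0.07,"wy": 0,"wz": 0,"hand": -1},
  {"x": 0,"y": 0,"z": 0,"wx": -0.14,"wy": 0,"wz": 0,"hand": -1},
  {"x": 0,"y": 0,"z": 0,"wx": -0.14,"wy": 0,"wz": 0,"hand": -1},
  {"x": 0,"y": 0,"z": 0,"wx": -0.14,"wy": 0,"wz": 0,"hand": -1},
  {"x": 0,"y": 0,"z": 0,"wx": -0.14,"wy": 0,"wz": 0,"hand": -1},
  {"x": 0,"y": 0,"z": 0,"wx": -0.14,"wy": 0,"wz": 0,"hand": -1},
  {"x": 0,"y": 0,"z": 0,"wx": -0.14,"wy": 0,"wz": 0,"hand": -1},
  {"x": 0,"y": 0,"z": 0,"wx": -0.14,"wy": 0,"wz": 0,"hand": -1},
  {"x": 0,"y": 0,"z": 0,"wx": -0.14,"wy": 0,"wz": 0,"hand": -1},
  {"x": 0,"y": 0,"z": 0,"wx": -0.14,"wy": 0,"wz": 0,"hand": -1},
])

```text
time: 7.02
tool_pos: [0.5462, -0.0937, 0.2497]
tool_rot: [0.383, 0.664, 0.556, 0.321]
contact_force: [0.5, 0.8, -1.1]
gripper_width: 0.068
grasp_force: 60.4
```

```bash
python3 -c "
from h import *
delta([.576,-.101,.1],-10,60)"
```

```text
t 7.02 pos [ 0.5462 -0.0937  0.2497] shift [-0.013 -0.762  0.676] turn [-0.     0.003 -0.002] j [-0.4  -0.76  2.43  0.44  0.47 -0.51] F [ 0.5  0.8 -1.1] w 0.068 g 60.4
```

```bash
python3 -c "
from h import *
delta([.577,-.098,.1],-17.5,60)"
```

```text
t 7.02 pos [ 0.5462 -0.0937  0.2497] shift [ 0.008 -0.76   0.679] turn [-0.    -0.141  0.082] j [-0.4  -0.76  2.43  0.44  0.47 -0.51] F [ 0.5  0.8 -1.1] w 0.068 g 60.4
```

Request:
send_rows([
  {"x": 0,"y": 0,"z": 0,"wx": 0,"wy": -0.035,"wz": 0.02,"hand": -1},
  {"x": 0,"y": 0,"z": 0,"wx": 0,"wy": -0.07,"wz": 0.04,"hand": -1},
  {"x": 0,"y": -0.05,"z": 0.045,"wx": 0,"wy": -0.036,"wz": 0.022,"hand": -1},
  {"x": 0,"y": -0.1,"z": 0.09,"wx": 0,"wy": 0,"wz": 0,"hand": -1},
  {"x": 0,"y": -0.13,"z": 0.12,"wx": 0,"wy": 0,"wz": 0,"hand": -1},
  {"x": 0,"y": -0.13,"z": 0.12,"wx": 0,"wy": 0,"wz": 0,"hand": -1},
  {"x": 0,"y": -0.13,"z": 0.12,"wx": 0,"wy": 0,"wz": 0,"hand": -1},
  {"x": 0,"y": -0.12,"z": 0.1,"wx": 0,"wy": 0,"wz": 0,"hand": -1},
  {"x": 0,"y": -0.07,"z": 0.05,"wx": 0,"wy": 0,"wz": 0,"hand": -1},
  {"x": 0,"y": -0.03,"z": 0.03,"wx": 0,"wy": 0,"wz": 0,"hand": -1},
])

```text
time: 7.85
tool_pos: [0.5657, -0.1048, 0.1172]
tool_rot: [0.388, 0.697, 0.525, 0.297]
contact_force: [0.5, 0.4, -0.5]
gripper_width: 0.074
grasp_force: 60.4
```

```bash
python3 -c "
from h import *
delta([.577,-.098,.056],-17.5,60)
cv2.imwrite('pics/s4.png',np.hstack([cv2.resize(grab_frame('side')[120:330,190:350],(400,525)),cv2.resize(grab_frame('wrist'),(400,525))]))"
```

```text
t 7.85 pos [ 0.5657 -0.1048  0.1172] shift [ 0.061 -0.317  0.265] turn [-0.034 -0.036  0.011] j [-0.34 -0.4   2.45  0.71  0.09 -0.74] F [ 0.5  0.4 -0.5] w 0.074 g 60.4
```

View pics/s4.png

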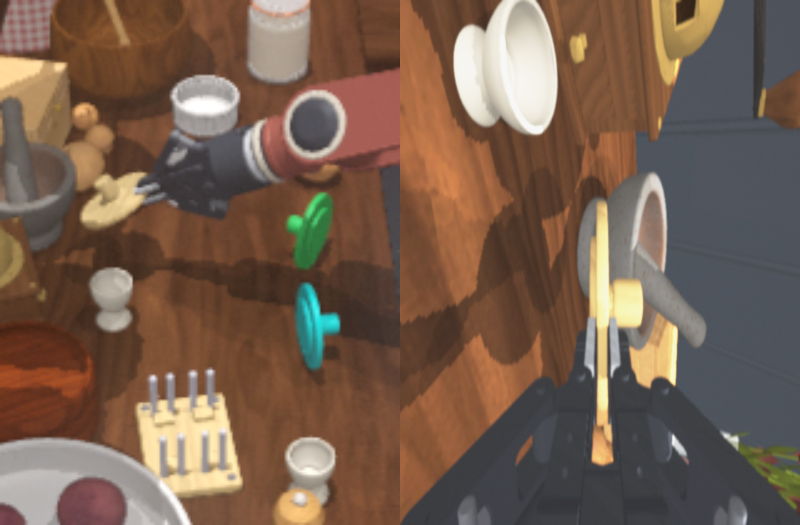

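The side view shows the lid held tilted with its knob up, next to the mortar and clear of everything. Joint 5 is at its lower limit, so I'll turn the heading left to bend the wrist around that limit.

```bash
python3 -c "
from h import *
delta([.567,-.104,.117],-4,58)"
```

```text
t 7.95 pos [ 0.5662 -0.1052  0.1184] shift [ 0.009 -0.007  0.008] turn [ 0.014  0.22  -0.147] j [-0.34 -0.4   2.45  0.71  0.09 -0.73] F [-0.4 -0.4 -0.7] w 0.071 g 60.4
```

Request:
send_rows([
  {"x": 0,"y": 0,"z": 0,"wx": 0,"wy": 0.03,"wz": -0.02,"hand": -1},
  {"x": 0,"y": 0,"z": 0,"wx": 0,"wy": 0.03,"wz": -0.02,"hand": -1},
  {"x": 0,"y": 0,"z": 0,"wx": 0,"wy": 0.03,"wz": -0.02,"hand": -1},
  {"x": 0,"y": 0,"z": 0,"wx": 0,"wy": 0.03,"wz": -0.02,"hand": -1},
  {"x": 0,"y": 0,"z": 0,"wx": 0,"wy": 0.03,"wz": -0.02,"hand": -1},
  {"x": 0,"y": 0,"z": 0,"wx": 0.01,"wy": 0.03,"wz": -0.02,"hand": -1},
  {"x": 0,"y": 0,"z": 0,"wx": 0,"wy": 0.03,"wz": -0.02,"hand": -1},
  {"x": 0,"y": 0,"z": 0,"wx": 0,"wy": 0.01,"wz": -0.01,"hand": -1},
  {"x": 0,"y": 0,"z": 0,"wx": 0,"wy": 0,"wz": 0,"hand": -1},
  {"x": 0,"y": 0,"z": 0,"wx": 0,"wy": 0,"wz": 0,"hand": -1},
])

```text
time: 8.78
tool_pos: [0.5675, -0.1057, 0.1215]
tool_rot: [0.359, 0.64, 0.594, 0.329]
contact_force: [-0.1, 0.1, -0.4]
gripper_width: 0.073
grasp_force: 60.4
```

```bash
python3 -c "
from h import *
delta([.575,-.103,.056],-4,58)"
```

```text
t 8.78 pos [ 0.5675 -0.1057  0.1215] shift [ 0.024 -0.346  0.27 ] turn [ 0.008  0.013 -0.001] j [-0.47 -0.4   2.44  1.25  0.35 -1.45] F [-0.1  0.1 -0.4] w 0.073 g 60.4
```

Request:
send_rows([
  {"x": 0.004,"y": -0.03,"z": 0.025,"wx": 0,"wy": 0,"wz": 0,"hand": -1},
  {"x": 0.004,"y": -0.045,"z": 0.035,"wx": 0,"wy": 0,"wz": 0,"hand": -1},
  {"x": 0.004,"y": -0.045,"z": 0.035,"wx": 0,"wy": 0,"wz": 0,"hand": -1},
  {"x": 0.004,"y": -0.045,"z": 0.035,"wx": 0,"wy": 0,"wz": 0,"hand": -1},
  {"x": 0.004,"y": -0.045,"z": 0.035,"wx": 0,"wy": 0,"wz": 0,"hand": -1},
  {"x": 0.004,"y": -0.045,"z": 0.035,"wx": 0,"wy": 0,"wz": 0,"hand": -1},
  {"x": 0,"y": -0.045,"z": 0.035,"wx": 0,"wy": 0,"wz": 0,"hand": -1},
  {"x": 0,"y": -0.046,"z": 0.035,"wx": 0,"wy": 0,"wz": 0,"hand": -1},
  {"x": 0,"y": 0,"z": 0,"wx": 0,"wy": 0,"wz": 0,"hand": -1},
  {"x": 0,"y": 0,"z": 0,"wx": 0,"wy": 0,"wz": 0,"hand": -1},
])

```text
time: 9.62
tool_pos: [0.5749, -0.1025, 0.0556]
tool_rot: [0.359, 0.64, 0.594, 0.329]
contact_force: [0.2, 0.3, -0.5]
gripper_width: 0.072
grasp_force: 60.4
```

```bash
python3 -c "
from h import *
delta([.575,-.103,.05],-4,58)"
```

```text
t 9.62 pos [ 0.5749 -0.1025  0.0556] shift [-0.003 -0.031  0.021] turn [ 0.006  0.011 -0.001] j [-0.46 -0.18  2.43  1.82  0.33 -2.05] F [ 0.2  0.3 -0.5] w 0.072 g 60.4
```

Request:
send_rows([
  {"x": 0,"y": -0.01,"z": 0.007,"wx": 0,"wy": 0,"wz": 0,"hand": -1},
  {"x": 0,"y": -0.01,"z": 0.007,"wx": 0,"wy": 0,"wz": 0,"hand": -1},
  {"x": 0,"y": -0.01,"z": 0.007,"wx": 0,"wy": 0,"wz": 0,"hand": -1},
  {"x": 0,"y": -0.005,"z": 0.004,"wx": 0,"wy": 0,"wz": 0,"hand": -1},
  {"x": 0,"y": 0,"z": 0,"wx": 0,"wy": 0,"wz": 0,"hand": -1},
  {"x": 0,"y": 0,"z": 0,"wx": 0,"wy": 0,"wz": 0,"hand": -1},
  {"x": 0,"y": 0,"z": 0,"wx": 0,"wy": 0,"wz": 0,"hand": -1},
  {"x": 0,"y": 0,"z": 0,"wx": 0,"wy": 0,"wz": 0,"hand": -1},
  {"x": 0,"y": 0,"z": 0,"wx": 0,"wy": 0,"wz": 0,"hand": -1},
  {"x": 0,"y": 0,"z": 0,"wx": 0,"wy": 0,"wz": 0,"hand": -1},
])

```text
time: 10.45
tool_pos: [0.5758, -0.1031, 0.0502]
tool_rot: [0.36, 0.64, 0.594, 0.33]
contact_force: [0.8, -0.3, -1.0]
gripper_width: 0.076
grasp_force: 60.4
```

```bash
python3 -c "
from h import *
delta([.575,-.103,.05],-4,58)
s,R=pose();w=R.as_matrix();c=calibration('wrist');im=grab_frame('wrist')
cv2.imwrite('pics/w5.png',cv2.resize(im[120:420,150:450],(600,600)))
f=s['tool_pos']+w@np.array([0,-.004,.085]);print('far edge bottom predicted',f)"
```

```text
t 10.45 pos [ 0.5758 -0.1031  0.0502] shift [ 0.    -0.004 -0.004] turn [ 0.009  0.012 -0.   ] j [-0.46 -0.16  2.42  1.88  0.34 -2.11] F [ 0.8 -0.3 -1. ] w 0.076 g 60.4
far edge bottom predicted [ 0.64590906 -0.10877796  0.00222542]
```

Request:
send_rows([
  {"x": 0,"y": -0.008,"z": 0.005,"wx": 0,"wy": 0,"wz": 0,"hand": -1},
  {"x": 0,"y": 0,"z": 0,"wx": 0,"wy": 0,"wz": 0,"hand": -1},
  {"x": 0,"y": 0,"z": 0,"wx": 0,"wy": 0,"wz": 0,"hand": -0.7},
  {"x": 0,"y": 0,"z": 0,"wx": 0,"wy": 0,"wz": 0,"hand": -0.5},
  {"x": 0,"y": 0,"z": 0,"wx": 0,"wy": 0,"wz": 0,"hand": -0.4},
  {"x": 0,"y": 0,"z": 0,"wx": 0,"wy": 0,"wz": 0,"hand": -0.4},
  {"x": 0,"y": 0,"z": 0,"wx": 0,"wy": 0,"wz": 0,"hand": -0.4},
  {"x": 0,"y": 0,"z": 0,"wx": 0,"wy": 0,"wz": 0,"hand": -0.4},
  {"x": 0,"y": 0,"z": 0,"wx": 0,"wy": 0,"wz": 0,"hand": -0.4},
  {"x": 0,"y": 0,"z": 0,"wx": 0,"wy": 0,"wz": 0,"hand": -0.4},
])

```text
time: 11.33
tool_pos: [0.5758, -0.1031, 0.0487]
tool_rot: [0.36, 0.64, 0.594, 0.33]
contact_force: [0.3, -0.9, -0.7]
gripper_width: 0.3
grasp_force: 0.2
```

```bash
python3 -c "
from h import *
delta([.575,-.103,.05],-4,58)
cv2.imwrite('pics/w6.png',np.hstack([cv2.resize(grab_frame('side')[150:270,210:330],(400,400),interpolation=2),cv2.resize(grab_frame('wrist')[120:420,130:430],(400,400))]))"
```

```text
t 11.33 pos [ 0.5758 -0.1031  0.0487] shift [ 0.     0.005 -0.009] turn [ 0.009  0.012 -0.   ] j [-0.46 -0.16  2.42  1.89  0.34 -2.12] F [ 0.3 -0.9 -0.7] w 0.3 g 0.2
```

View pics/w6.png

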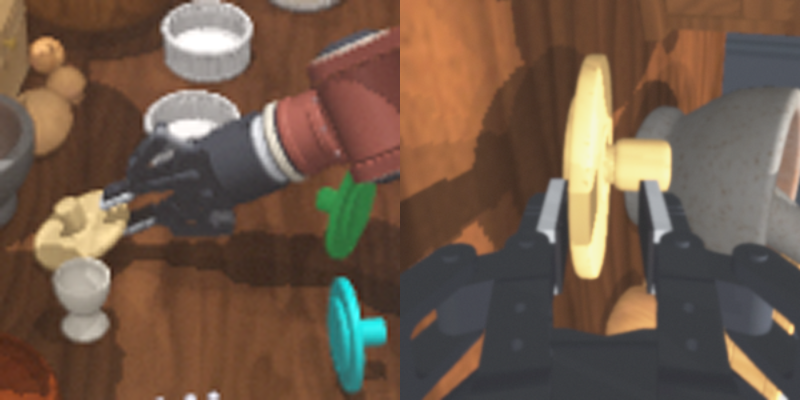

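The lid rests at a shallow tilt on the lower finger and its far edge. I'll pull the fingers straight back fast and then go up.

Request:
send_rows([
  {"x": 0,"y": -0.13,"z": -0.215,"wx": 0,"wy": 0,"wz": 0,"hand": -0.4},
  {"x": 0,"y": 0.0,"z": -0.05,"wx": 0,"wy": 0,"wz": 0,"hand": -0.4},
  {"x": 0,"y": 0.04,"z": -0.05,"wx": 0,"wy": 0,"wz": 0,"hand": -0.4},
  {"x": 0,"y": 0.15,"z": -0.1,"wx": 0,"wy": 0,"wz": 0,"hand": -0.4},
  {"x": 0,"y": 0.17,"z": -0.11,"wx": 0,"wy": 0,"wz": 0,"hand": -0.4},
  {"x": 0,"y": 0.17,"z": -0.11,"wx": 0,"wy": 0,"wz": 0,"hand": -0.4},
  {"x": 0,"y": 0.17,"z": -0.11,"wx": 0,"wy": 0,"wz": 0,"hand": -0.4},
  {"x": 0,"y": 0.17,"z": -0.11,"wx": 0,"wy": 0,"wz": 0,"hand": -0.4},
  {"x": 0,"y": 0.1,"z": -0.06,"wx": 0,"wy": 0,"wz": 0,"hand": -0.4},
  {"x": 0,"y": 0.05,"z": -0.03,"wx": 0,"wy": 0,"wz": 0,"hand": -0.4},
])

```text
time: 12.27
tool_pos: [0.5278, -0.0978, 0.2192]
tool_rot: [0.362, 0.636, 0.594, 0.334]
contact_force: [0.8, 0.2, -0.4]
gripper_width: 0.305
grasp_force: 0.0
```

```bash
python3 -c "
from h import *
delta([.575,-.12,.3],-17,0)
cv2.imwrite('pics/w7.png',np.hstack([cv2.resize(grab_frame('side')[150:270,210:330],(400,400),interpolation=2),cv2.resize(grab_frame('top')[150:250,240:340],(400,400))]))"
```

```text
t 12.27 pos [ 0.5278 -0.0978  0.2192] shift [-0.128  0.628  0.   ] turn [ 1.305 -0.142  0.264] j [-0.52 -0.78  2.49  0.74  0.58 -0.9 ] F [ 0.8  0.2 -0.4] w 0.305 g 0.0
```

View pics/w7.png

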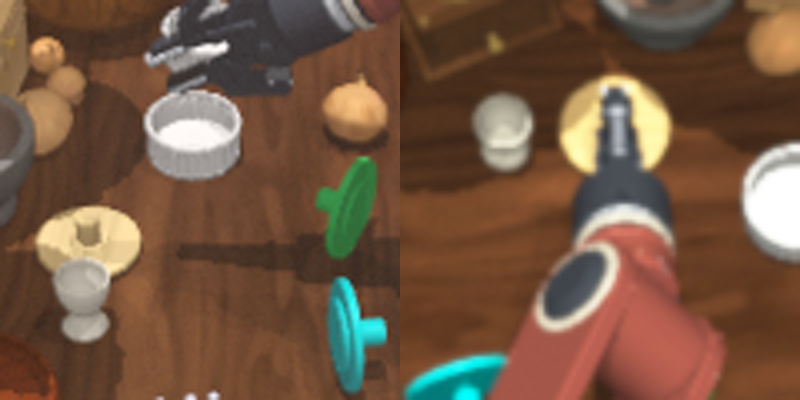

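The lid now lies flat with its knob up, about 35 mm from the egg cup, and nothing has been disturbed. I'll turn the tool down and measure the lid from the wrist camera.

Request:
send_rows([
  {"x": 0,"y": 0.05,"z": -0.02,"wx": 0.08,"wy": -0.01,"wz": 0.015,"hand": 0},
  {"x": 0,"y": 0.05,"z": -0.02,"wx": 0.14,"wy": -0.015,"wz": 0.03,"hand": 0},
  {"x": 0,"y": 0,"z": -0.02,"wx": 0.14,"wy": -0.015,"wz": 0.03,"hand": 0},
  {"x": 0,"y": 0,"z": -0.02,"wx": 0.14,"wy": -0.015,"wz": 0.03,"hand": 0},
  {"x": 0,"y": 0,"z": 0,"wx": 0.14,"wy": -0.015,"wz": 0.03,"hand": 0},
  {"x": 0,"y": 0,"z": 0,"wx": 0.14,"wy": -0.015,"wz": 0.03,"hand": 0},
  {"x": 0,"y": 0,"z": 0,"wx": 0.14,"wy": -0.015,"wz": 0.03,"hand": 0},
  {"x": 0,"y": 0,"z": 0,"wx": 0.14,"wy": -0.015,"wz": 0.03,"hand": 0},
  {"x": 0,"y": 0,"z": 0,"wx": 0.14,"wy": -0.015,"wz": 0.025,"hand": 0},
  {"x": 0,"y": 0,"z": 0,"wx": 0.1,"wy": -0.015,"wz": 0.02,"hand": 0},
])

```text
time: 13.2
tool_pos: [0.5261, -0.0967, 0.232]
tool_rot: [-0.004, 0.804, 0.594, -0.0]
contact_force: [0.5, -0.0, -0.5]
gripper_width: 0.501
grasp_force: 0.0
```

```bash
cat >> h.py <<'E'
def outline(c,im,lo,hi,z,guess,rad=.09):
    "largest blob in HSV range near guess; min enclosing circle of its outline cast to height z"
    m=cv2.inRange(cv2.cvtColor(im,cv2.COLOR_BGR2HSV),np.array(lo),np.array(hi))
    k=cv2.getStructuringElement(cv2.MORPH_ELLIPSE,(3,3));m=cv2.morphologyEx(m,cv2.MORPH_OPEN,k)
    g=proj(c,guess)[0];q=np.zeros_like(m);e=proj(c,np.array(guess)+[0,rad,0])[0];cv2.circle(q,tuple(int(v) for v in g),int(np.linalg.norm(e-g)),255,-1)
    C=max(cv2.findContours(m&q,0,1)[0],key=cv2.contourArea);P=np.array([onz(c,p,z)[:2] for p in C[:,0].astype(float)])
    cc,r=cv2.minEnclosingCircle(P.astype(np.float32));A=np.c_[2*P,np.ones(len(P))];s=np.linalg.lstsq(A,(P**2).sum(1),rcond=None)[0]
    return g.round(1),len(C),np.round(cc,4),round(r,4),"lsq",s[:2].round(4),round(float(np.sqrt(s[2]+s[0]**2+s[1]**2)),4)
E
python3 -c "
from h import *
c=calibration('wrist');im=grab_frame('wrist');cv2.imwrite('pics/w8.png',im)
delta([.6,-.11,.25],-17,0)
g=proj(c,[.6,-.105,.013])[0].astype(int);h=cv2.cvtColor(im,cv2.COLOR_BGR2HSV);print(g,h[g[1]-8:g[1]+9:4,g[0]-30:g[0]+31:10].tolist())
for lo in((15,70,120),(18,60,90)): print(outline(c,im,lo,(32,200,255),.013,[.6,-.105,.013]))
T=calibration('top');t=grab_frame('top');print(outline(T,t,(18,60,120),(32,200,255),.013,[.6,-.105,.013]))
"
```

```text
t 13.25 pos [ 0.5271 -0.097   0.2313] shift [ 0.061  0.489 -0.128] turn [-0.011 -0.005 -0.003] j [-0.32 -0.16  1.81  0.    1.49 -0.02] F [-2.4  0.1  0.3] w 0.501 g 0.0
[347 169] [[[30, 63, 247], [27, 82, 247], [30, 49, 247], [21, 114, 234], [28, 74, 247], [28, 73, 247], [29, 69, 247]], [[30, 62, 247], [28, 81, 247], [25, 97, 245], [22, 114, 233], [25, 97, 245], [28, 73, 247], [29, 69, 247]], [[29, 61, 247], [28, 80, 247], [18, 119, 205], [29, 68, 247], [29, 72, 247], [28, 72, 247], [29, 70, 247]], [[29, 60, 247], [28, 78, 247], [18, 118, 192], [28, 76, 247], [29, 69, 247], [29, 72, 247], [29, 69, 247]], [[29, 60, 247], [28, 76, 247], [24, 100, 244], [28, 82, 247], [28, 80, 247], [29, 70, 247], [29, 69, 247]]]
(array([347.7, 169.4]), 544, array([ 0.5977, -0.1046]), 0.0514, 'lsq', array([ 0.5969, -0.104 ]), 0.0425)
(array([347.7, 169.4]), 306, array([ 0.5979, -0.1042]), 0.0506, 'lsq', array([ 0.6024, -0.0984]), 0.0434)
(array([293.3, 181.2]), 35, array([ 0.5791, -0.1363]), 0.0325, 'lsq', array([ 0.5793, -0.1345]), 0.0207)
```

```bash
sed -i 's|P=np.array(\[onz(c,p,z)\[:2\] for p in C|C=cv2.convexHull(C);&|' h.py; python3 -c "
from h import *
c=calibration('wrist');im=cv2.imread('pics/w8.png')
for lo in((15,30,150),(15,30,110),(12,30,190)): print(outline(c,im,lo,(40,200,255),.013,[.6,-.105,.013],.062))
delta([.598,-.1045,.12],-17,0)
"
```

```text
(array([346.8, 169.7]), 38, array([ 0.599 , -0.1044]), 0.0511, 'lsq', array([ 0.5987, -0.1045]), 0.0504)
(array([346.8, 169.7]), 44, array([ 0.5987, -0.1044]), 0.0514, 'lsq', array([ 0.599 , -0.1044]), 0.0508)
(array([346.8, 169.7]), 40, array([ 0.599 , -0.1047]), 0.0505, 'lsq', array([ 0.5986, -0.1047]), 0.0497)
t 13.3 pos [ 0.5268 -0.0968  0.231 ] shift [0.087 0.472 0.738] turn [-0.005 -0.006 -0.001] j [-0.32 -0.16  1.82  0.    1.49 -0.03] F [ 0.1 -0.3 -0.2] w 0.499 g 0.0
```

The disc fits a radius of 50 mm, as it should, and the knob axis is at (0.5988,-0.1045). I'm approaching it from above.

Request:
send_rows([
  {"x": 0.005,"y": 0.03,"z": 0.03,"wx": 0,"wy": 0,"wz": 0,"hand": 0.1},
  {"x": 0.011,"y": 0.06,"z": 0.08,"wx": 0,"wy": 0,"wz": 0,"hand": 0.1},
  {"x": 0.011,"y": 0.06,"z": 0.1,"wx": 0,"wy": 0,"wz": 0,"hand": 0.1},
  {"x": 0.011,"y": 0.06,"z": 0.1,"wx": 0,"wy": 0,"wz": 0,"hand": 0.1},
  {"x": 0.011,"y": 0.06,"z": 0.1,"wx": 0,"wy": 0,"wz": 0,"hand": 0.1},
  {"x": 0.011,"y": 0.06,"z": 0.1,"wx": 0,"wy": 0,"wz": 0,"hand": 0.1},
  {"x": 0.011,"y": 0.06,"z": 0.1,"wx": 0,"wy": 0,"wz": 0,"hand": 0.1},
  {"x": 0.011,"y": 0.06,"z": 0.08,"wx": 0,"wy": 0,"wz": 0,"hand": 0.1},
  {"x": 0.005,"y": 0.03,"z": 0.05,"wx": 0,"wy": 0,"wz": 0,"hand": 0.1},
  {"x": 0,"y": 0,"z": 0,"wx": 0,"wy": 0,"wz": 0,"hand": 0.1},
])

```text
time: 14.13
tool_pos: [0.597, -0.1047, 0.1196]
tool_rot: [-0.003, 0.804, 0.594, 0.001]
contact_force: [-0.3, 0.7, -0.2]
gripper_width: 0.547
grasp_force: 0.0
```

```bash
python3 -c "
from h import *
c=calibration('wrist');im=grab_frame('wrist');cv2.imwrite('pics/w9.png',im)
for lo in((15,30,150),(12,30,190)): print(outline(c,im,lo,(40,200,255),.013,[.599,-.1045,.013],.062))
delta([.5988,-.1045,.017],-17,0)
"
```

```text
(array([286.3, 208.4]), 49, array([ 0.5979, -0.1045]), 0.0508, 'lsq', array([ 0.5983, -0.1045]), 0.0503)
(array([286.3, 208.4]), 52, array([ 0.5977, -0.1051]), 0.051, 'lsq', array([ 0.5982, -0.1047]), 0.0499)
t 14.18 pos [ 0.5973 -0.1049  0.121 ] shift [0.003 0.01  0.694] turn [-0.002 -0.005 -0.003] j [-0.3   0.1   1.75  0.    1.29 -0.  ] F [-0.3 -0.7 -0.4] w 0.551 g 0.0
```

Request:
send_rows([
  {"x": 0.002,"y": 0.007,"z": 0.05,"wx": 0,"wy": -0.005,"wz": 0,"hand": 0.1},
  {"x": 0,"y": 0,"z": 0.1,"wx": 0,"wy": 0,"wz": 0,"hand": 0.1},
  {"x": 0,"y": 0,"z": 0.11,"wx": 0,"wy": 0,"wz": 0,"hand": 0.1},
  {"x": 0,"y": 0,"z": 0.11,"wx": 0,"wy": 0,"wz": 0,"hand": 0.1},
  {"x": 0,"y": 0,"z": 0.11,"wx": 0,"wy": 0,"wz": 0,"hand": 0.1},
  {"x": 0,"y": 0,"z": 0.09,"wx": 0,"wy": 0,"wz": 0,"hand": 0.1},
  {"x": 0,"y": 0,"z": 0.07,"wx": 0,"wy": 0,"wz": 0,"hand": 0.1},
  {"x": 0,"y": 0,"z": 0.045,"wx": 0,"wy": 0,"wz": 0,"hand": 0.1},
  {"x": 0,"y": 0,"z": 0,"wx": 0,"wy": 0,"wz": 0,"hand": 0.1},
  {"x": 0,"y": 0,"z": 0,"wx": 0,"wy": 0,"wz": 0,"hand": 0.1},
])

```text
time: 15.02
tool_pos: [0.5999, -0.1053, 0.0199]
tool_rot: [0.0, 0.804, 0.594, 0.0]
contact_force: [0.2, 0.1, -0.6]
gripper_width: 0.548
grasp_force: 0.0
```

Request:
send_rows([
  {"x": 0,"y": 0,"z": 0,"wx": 0,"wy": 0,"wz": 0,"hand": -0.2},
  {"x": 0,"y": 0,"z": 0,"wx": 0,"wy": 0,"wz": 0,"hand": -0.4},
  {"x": 0,"y": 0,"z": 0,"wx": 0,"wy": 0,"wz": 0,"hand": -0.5},
  {"x": 0,"y": 0,"z": 0,"wx": 0,"wy": 0,"wz": 0,"hand": -1},
  {"x": 0,"y": 0,"z": 0,"wx": 0,"wy": 0,"wz": 0,"hand": -1},
  {"x": 0,"y": 0,"z": 0,"wx": 0,"wy": 0,"wz": 0,"hand": -1},
  {"x": 0,"y": 0,"z": 0,"wx": 0,"wy": 0,"wz": 0,"hand": -1},
  {"x": 0,"y": 0,"z": 0,"wx": 0,"wy": 0,"wz": 0,"hand": -1},
  {"x": 0,"y": 0,"z": 0,"wx": 0,"wy": 0,"wz": 0,"hand": -1},
  {"x": 0,"y": 0,"z": 0,"wx": 0,"wy": 0,"wz": 0,"hand": -1},
])

```text
time: 15.85
tool_pos: [0.6006, -0.1055, 0.0212]
tool_rot: [0.001, 0.804, 0.594, 0.001]
contact_force: [-1.6, 0.1, 5.8]
gripper_width: 0.259
grasp_force: 58.7
```

```bash
python3 -c "
from h import *
delta([.5985,-.1045,.2],-17,0)"
```

```text
t 15.85 pos [ 0.6006 -0.1055  0.0212] shift [ 0.002 -0.013 -1.192] turn [ 0.003 -0.    -0.003] j [-0.3   0.23  1.79 -0.    1.12  0.  ] F [-1.6  0.1  5.8] w 0.259 g 58.7
```

The knob is gripped. I'll lift slowly, then check the hold.

Request:
send_rows([
  {"x": 0,"y": 0,"z": -0.03,"wx": 0,"wy": 0,"wz": 0,"hand": -1},
  {"x": 0,"y": 0,"z": -0.08,"wx": 0,"wy": 0,"wz": 0,"hand": -1},
  {"x": 0,"y": 0,"z": -0.15,"wx": 0,"wy": 0,"wz": 0,"hand": -1},
  {"x": 0,"y": 0,"z": -0.2,"wx": 0,"wy": 0,"wz": 0,"hand": -1},
  {"x": 0,"y": 0,"z": -0.22,"wx": 0,"wy": 0,"wz": 0,"hand": -1},
  {"x": 0,"y": 0,"z": -0.22,"wx": 0,"wy": 0,"wz": 0,"hand": -1},
  {"x": 0,"y": 0,"z": -0.22,"wx": 0,"wy": 0,"wz": 0,"hand": -1},
  {"x": 0,"y": 0,"z": -0.2,"wx": 0,"wy": 0,"wz": 0,"hand": -1},
  {"x": 0,"y": 0,"z": -0.12,"wx": 0,"wy": 0,"wz": 0,"hand": -1},
  {"x": 0,"y": 0,"z": -0.06,"wx": 0,"wy": 0,"wz": 0,"hand": -1},
])

```text
time: 16.68
tool_pos: [0.601, -0.1056, 0.2498]
tool_rot: [0.003, 0.804, 0.594, 0.002]
contact_force: [-0.1, 0.8, -0.7]
gripper_width: 0.259
grasp_force: 58.9
```

```bash
python3 -c "
from h import *
delta([.48,-.37,.25],-17,0)"
```

```text
t 16.68 pos [ 0.601  -0.1056  0.2498] shift [-1.922 -0.252 -0.004] turn [ 0.009 -0.    -0.003] j [-0.3   0.    1.63  0.    1.5   0.  ] F [-0.1  0.8 -0.7] w 0.259 g 58.9
```

Request:
send_rows([
  {"x": -0.1,"y": -0.01,"z": 0,"wx": 0.008,"wy": 0,"wz": 0,"hand": -1},
  {"x": -0.2,"y": -0.03,"z": 0,"wx": 0,"wy": 0,"wz": 0,"hand": -1},
  {"x": -0.22,"y": -0.03,"z": 0,"wx": 0,"wy": 0,"wz": 0,"hand": -1},
  {"x": -0.22,"y": -0.03,"z": 0,"wx": 0,"wy": 0,"wz": 0,"hand": -1},
  {"x": -0.22,"y": -0.03,"z": 0,"wx": 0,"wy": 0,"wz": 0,"hand": -1},
  {"x": -0.22,"y": -0.03,"z": 0,"wx": 0,"wy": 0,"wz": 0,"hand": -1},
  {"x": -0.22,"y": -0.03,"z": 0,"wx": 0,"wy": 0,"wz": 0,"hand": -1},
  {"x": -0.22,"y": -0.03,"z": 0,"wx": 0,"wy": 0,"wz": 0,"hand": -1},
  {"x": -0.2,"y": -0.02,"z": 0,"wx": 0,"wy": 0,"wz": 0,"hand": -1},
  {"x": -0.1,"y": -0.01,"z": 0,"wx": 0,"wy": 0,"wz": 0,"hand": -1},
])

```text
time: 17.52
tool_pos: [0.476, -0.3721, 0.2424]
tool_rot: [-0.004, 0.805, 0.593, -0.003]
contact_force: [0.0, 0.3, -0.8]
gripper_width: 0.256
grasp_force: 58.9
```

```bash
python3 -c "
from h import *
s,R=pose();c=calibration('wrist');im=grab_frame('wrist');cv2.imwrite('pics/w10.png',im)
print(s['tool_pos'])
for v in(110,140): print('ram wrist',outline(c,im,(0,0,v),(180,70,255),.042,[.5,-.256,.042],.062))
L=s['tool_pos']+R.apply([0,0,-.008])
for lo in((12,30,130),(12,30,170)): print('lid',L,outline(c,im,lo,(40,200,255),L[2],L,.062))
T=calibration('top');t=cv2.imread('pics/top0.png')
for v in(110,130): print('ram top',outline(T,t,(0,0,v),(180,70,255),.042,[.5,-.256,.042],.065))
"
```

```text
[ 0.47598644 -0.37210152  0.24240901]
ram wrist (array([273.8,  68.3]), 48, array([ 0.5015, -0.2586]), 0.0493, 'lsq', array([ 0.5014, -0.2585]), 0.0491)
ram wrist (array([273.8,  68.3]), 47, array([ 0.5015, -0.2585]), 0.0493, 'lsq', array([ 0.5014, -0.2585]), 0.049)
lid [ 0.47606002 -0.37212792  0.25040862] (array([284.1, 279.6]), 38, array([ 0.4838, -0.3667]), 0.0528, 'lsq', array([ 0.4788, -0.3635]), 0.0463)
lid [ 0.47606002 -0.37212792  0.25040862] (array([284.1, 279.6]), 42, array([ 0.4779, -0.3632]), 0.0447, 'lsq', array([ 0.478 , -0.3634]), 0.0442)
ram top (array([338.9, 199. ]), 24, array([ 0.4968, -0.2561]), 0.0575, 'lsq', array([ 0.4974, -0.2556]), 0.054)
ram top (array([338.9, 199. ]), 22, array([ 0.4971, -0.257 ]), 0.0548, 'lsq', array([ 0.4983, -0.2563]), 0.0523)
```

The ramekin measures (0.5014,-0.2585) with a radius of 49 mm (nominal 48.5), and the top view agrees. I'm moving over it.

```bash
python3 -c "
from h import *
c=calibration('wrist');im=grab_frame('wrist')
print('ram wrist',outline(c,im,(0,0,125),(180,70,255),.042,[.5015,-.2585,.042],.062))
delta([.5025,-.259,.1],-17,0)"
```

```text
ram wrist (array([275.8,  68.9]), 44, array([ 0.5013, -0.2585]), 0.0493, 'lsq', array([ 0.5013, -0.2585]), 0.049)
t 17.62 pos [ 0.4769 -0.3712  0.2428] shift [ 0.764 -0.051  0.953] turn [-0.011 -0.002 -0.008] j [-0.78  0.    1.64 -0.    1.5  -0.48] F [ 0.   0.3 -0.8] w 0.252 g 58.9
```

Request:
send_rows([
  {"x": 0.05,"y": -0.005,"z": 0,"wx": -0.01,"wy": 0,"wz": -0.008,"hand": -1},
  {"x": 0.12,"y": -0.008,"z": 0.03,"wx": 0,"wy": 0,"wz": 0,"hand": -1},
  {"x": 0.15,"y": -0.01,"z": 0.1,"wx": 0,"wy": 0,"wz": 0,"hand": -1},
  {"x": 0.15,"y": -0.01,"z": 0.15,"wx": 0,"wy": 0,"wz": 0,"hand": -1},
  {"x": 0.14,"y": -0.01,"z": 0.15,"wx": 0,"wy": 0,"wz": 0,"hand": -1},
  {"x": 0.1,"y": -0.005,"z": 0.15,"wx": 0,"wy": 0,"wz": 0,"hand": -1},
  {"x": 0.054,"y": -0.003,"z": 0.15,"wx": 0,"wy": 0,"wz": 0,"hand": -1},
  {"x": 0,"y": 0,"z": 0.12,"wx": 0,"wy": 0,"wz": 0,"hand": -1},
  {"x": 0,"y": 0,"z": 0.08,"wx": 0,"wy": 0,"wz": 0,"hand": -1},
  {"x": 0,"y": 0,"z": 0.02,"wx": 0,"wy": 0,"wz": 0,"hand": -1},
])

```text
time: 18.45
tool_pos: [0.5037, -0.2548, 0.0993]
tool_rot: [-0.002, 0.802, 0.597, -0.0]
contact_force: [-0.3, 0.3, -1.5]
gripper_width: 0.254
grasp_force: 58.9
```

Request:
send_rows([
  {"x": 0,"y": 0,"z": 0,"wx": 0,"wy": 0,"wz": 0,"hand": -1},
  {"x": 0,"y": 0,"z": 0,"wx": 0,"wy": 0,"wz": 0,"hand": -1},
  {"x": 0,"y": 0,"z": 0,"wx": 0,"wy": 0,"wz": 0,"hand": -1},
  {"x": 0,"y": 0,"z": 0,"wx": 0,"wy": 0,"wz": 0,"hand": -1},
  {"x": 0,"y": 0,"z": 0,"wx": 0,"wy": 0,"wz": 0,"hand": -1},
  {"x": 0,"y": 0,"z": 0,"wx": 0,"wy": 0,"wz": 0,"hand": -1},
  {"x": 0,"y": 0,"z": 0,"wx": 0,"wy": 0,"wz": 0,"hand": -1},
  {"x": 0,"y": 0,"z": 0,"wx": 0,"wy": 0,"wz": 0,"hand": -1},
  {"x": 0,"y": 0,"z": 0,"wx": 0,"wy": 0,"wz": 0,"hand": -1},
  {"x": 0,"y": 0,"z": 0,"wx": 0,"wy": 0,"wz": 0,"hand": -1},
])

```text
time: 19.28
tool_pos: [0.505, -0.2576, 0.1024]
tool_rot: [0.001, 0.803, 0.596, 0.001]
contact_force: [-0.5, 1.2, -1.3]
gripper_width: 0.254
grasp_force: 58.9
```

```bash
python3 -c "
from h import *
delta([.5025,-.259,.07],-17,0)
cv2.imwrite('pics/s11.png',grab_frame('side'));cv2.imwrite('pics/t11.png',grab_frame('top'));cv2.imwrite('pics/w11.png',grab_frame('wrist'))
S=calibration('side');im=cv2.imread('pics/s11.png')
s,R=pose();z=s['tool_pos'][2]-.0075
for v in(130,160): print('lid side',z,outline(S,im,(12,25,v),(40,200,255),z,[.5025,-.259,z],.062))
w=calibration('wrist');im=cv2.imread('pics/w11.png');print('lid wrist',outline(w,im,(12,25,140),(40,200,255),z,[.5025,-.259,z],.06))"
```

```text
t 19.28 pos [ 0.505  -0.2576  0.1024] shift [-0.014 -0.014  0.216] turn [ 0.002 -0.     0.005] j [-0.6   0.03  1.86  0.    1.25 -0.31] F [-0.5  1.2 -1.3] w 0.254 g 58.9
lid side 0.0948700060788174 (array([266.9, 173.4]), 18, array([ 0.5079, -0.254 ]), 0.0526, 'lsq', array([ 0.506 , -0.2563]), 0.0458)
lid side 0.0948700060788174 (array([266.9, 173.4]), 8, array([ 0.4757, -0.2649]), 0.0307, 'lsq', array([ 0.4679, -0.2636]), 0.0228)
lid wrist (array([280.2, 268.2]), 46, array([ 0.5047, -0.2586]), 0.0526, 'lsq', array([ 0.5047, -0.2567]), 0.0502)
```

Request:
send_rows([
  {"x": -0.014,"y": -0.018,"z": 0.01,"wx": 0,"wy": 0,"wz": 0,"hand": -1},
  {"x": 0,"y": 0,"z": 0.04,"wx": 0,"wy": 0,"wz": 0,"hand": -1},
  {"x": 0,"y": 0,"z": 0.05,"wx": 0,"wy": 0,"wz": 0,"hand": -1},
  {"x": 0,"y": 0,"z": 0.05,"wx": 0,"wy": 0,"wz": 0,"hand": -1},
  {"x": 0,"y": 0,"z": 0.04,"wx": 0,"wy": 0,"wz": 0,"hand": -1},
  {"x": 0,"y": 0,"z": 0.02,"wx": 0,"wy": 0,"wz": 0,"hand": -1},
  {"x": 0,"y": 0,"z": 0,"wx": 0,"wy": 0,"wz": 0,"hand": -1},
  {"x": 0,"y": 0,"z": 0,"wx": 0,"wy": 0,"wz": 0,"hand": -1},
  {"x": 0,"y": 0,"z": 0,"wx": 0,"wy": 0,"wz": 0,"hand": -1},
  {"x": 0,"y": 0,"z": 0,"wx": 0,"wy": 0,"wz": 0,"hand": -1},
])

```text
time: 20.27
tool_pos: [0.5023, -0.2591, 0.0714]
tool_rot: [0.001, 0.803, 0.596, 0.001]
contact_force: [0.5, 0.0, -1.8]
gripper_width: 0.257
grasp_force: 58.9
```

```bash
python3 -c "
from h import *
delta([.5015,-.2586,.0585],-17,0)
w=calibration('wrist');im=grab_frame('wrist');s,R=pose();z=s['tool_pos'][2]-.0075
print('lid wrist',z,outline(w,im,(12,25,140),(40,200,255),z,[.5018,-.2585,z],.06))"
```

```text
t 20.27 pos [ 0.5023 -0.2591  0.0714] shift [ 0.001 -0.006  0.086] turn [0.004 0.    0.005] j [-0.61  0.06  1.88  0.    1.19 -0.32] F [ 0.5  0.  -1.8] w 0.257 g 58.9
lid wrist 0.06395954952563193 (array([282.7, 264. ]), 45, array([ 0.4996, -0.2643]), 0.0572, 'lsq', array([ 0.5013, -0.2613]), 0.0519)
```

Request:
send_rows([
  {"x": 0,"y": -0.004,"z": 0.01,"wx": 0,"wy": 0,"wz": 0,"hand": -1},
  {"x": 0,"y": 0,"z": 0.012,"wx": 0,"wy": 0,"wz": 0,"hand": -1},
  {"x": 0,"y": 0,"z": 0.012,"wx": 0,"wy": 0,"wz": 0,"hand": -1},
  {"x": 0,"y": 0,"z": 0.012,"wx": 0,"wy": 0,"wz": 0,"hand": -1},
  {"x": 0,"y": 0,"z": 0.01,"wx": 0,"wy": 0,"wz": 0,"hand": -1},
  {"x": 0,"y": 0,"z": 0.008,"wx": 0,"wy": 0,"wz": 0,"hand": -1},
  {"x": 0,"y": 0,"z": 0.008,"wx": 0,"wy": 0,"wz": 0,"hand": -1},
  {"x": 0,"y": 0,"z": 0.006,"wx": 0,"wy": 0,"wz": 0,"hand": -1},
  {"x": 0,"y": 0,"z": 0,"wx": 0,"wy": 0,"wz": 0,"hand": -1},
  {"x": 0,"y": 0,"z": 0,"wx": 0,"wy": 0,"wz": 0,"hand": -1},
])

```text
time: 21.15
tool_pos: [0.5014, -0.2587, 0.0591]
tool_rot: [0.001, 0.803, 0.596, 0.001]
contact_force: [0.7, 0.4, -1.0]
gripper_width: 0.258
grasp_force: 58.9
```

Request:
send_rows([
  {"x": 0,"y": 0,"z": 0.003,"wx": 0,"wy": 0,"wz": 0,"hand": -1},
  {"x": 0,"y": 0,"z": 0,"wx": 0,"wy": 0,"wz": 0,"hand": -1},
  {"x": 0,"y": 0,"z": 0,"wx": 0,"wy": 0,"wz": 0,"hand": -1},
  {"x": 0,"y": 0,"z": 0,"wx": 0,"wy": 0,"wz": 0,"hand": -1},
  {"x": 0,"y": 0,"z": 0,"wx": 0,"wy": 0,"wz": 0,"hand": -1},
  {"x": 0,"y": 0,"z": 0,"wx": 0,"wy": 0,"wz": 0,"hand": -1},
  {"x": 0,"y": 0,"z": 0,"wx": 0,"wy": 0,"wz": 0,"hand": -1},
  {"x": 0,"y": 0,"z": 0,"wx": 0,"wy": 0,"wz": 0,"hand": -1},
  {"x": 0,"y": 0,"z": 0,"wx": 0,"wy": 0,"wz": 0,"hand": -1},
  {"x": 0,"y": 0,"z": 0,"wx": 0,"wy": 0,"wz": 0,"hand": -1},
])

```text
time: 21.98
tool_pos: [0.5014, -0.2587, 0.0587]
tool_rot: [0.001, 0.803, 0.596, 0.001]
contact_force: [-0.5, 0.5, -1.1]
gripper_width: 0.257
grasp_force: 58.9
```

There is no contact at 0.0587, which is below the 0.0625 at which the plug would have hit the rim, so the plug is in the mouth. I'll lower it the last millimetres gently.

Request:
send_rows([
  {"x": 0,"y": 0,"z": 0.004,"wx": 0,"wy": 0,"wz": 0,"hand": -1},
  {"x": 0,"y": 0,"z": 0,"wx": 0,"wy": 0,"wz": 0,"hand": -1},
  {"x": 0,"y": 0,"z": 0.004,"wx": 0,"wy": 0,"wz": 0,"hand": -1},
  {"x": 0,"y": 0,"z": 0,"wx": 0,"wy": 0,"wz": 0,"hand": -1},
  {"x": 0,"y": 0,"z": 0,"wx": 0,"wy": 0,"wz": 0,"hand": -1},
  {"x": 0,"y": 0,"z": 0,"wx": 0,"wy": 0,"wz": 0,"hand": -1},
  {"x": 0,"y": 0,"z": 0,"wx": 0,"wy": 0,"wz": 0,"hand": -1},
  {"x": 0,"y": 0,"z": 0,"wx": 0,"wy": 0,"wz": 0,"hand": -1},
  {"x": 0,"y": 0,"z": 0,"wx": 0,"wy": 0,"wz": 0,"hand": -1},
  {"x": 0,"y": 0,"z": 0,"wx": 0,"wy": 0,"wz": 0,"hand": -1},
])

```text
time: 22.82
tool_pos: [0.5014, -0.2587, 0.0577]
tool_rot: [0.001, 0.803, 0.596, 0.001]
contact_force: [-2.0, -0.3, 1.0]
gripper_width: 0.257
grasp_force: 59.2
```

Request:
send_rows([
  {"x": 0,"y": 0,"z": 0,"wx": 0,"wy": 0,"wz": 0,"hand": -0.4},
  {"x": 0,"y": 0,"z": 0,"wx": 0,"wy": 0,"wz": 0,"hand": -0.3},
  {"x": 0,"y": 0,"z": 0,"wx": 0,"wy": 0,"wz": 0,"hand": -0.1},
  {"x": 0,"y": 0,"z": 0,"wx": 0,"wy": 0,"wz": 0,"hand": 0.1},
  {"x": 0,"y": 0,"z": 0,"wx": 0,"wy": 0,"wz": 0,"hand": 0.1},
  {"x": 0,"y": 0,"z": 0,"wx": 0,"wy": 0,"wz": 0,"hand": 0.1},
  {"x": 0,"y": 0,"z": -0.03,"wx": 0,"wy": 0,"wz": 0,"hand": 0.1},
  {"x": 0,"y": 0,"z": -0.06,"wx": 0,"wy": 0,"wz": 0,"hand": 0.1},
  {"x": 0,"y": 0,"z": -0.1,"wx": 0,"wy": 0,"wz": 0,"hand": 0.1},
  {"x": 0,"y": 0,"z": -0.15,"wx": 0,"wy": 0,"wz": 0,"hand": 0.1},
])

```text
time: 23.65
tool_pos: [0.5001, -0.2578, 0.1078]
tool_rot: [-0.001, 0.803, 0.596, 0.0]
contact_force: [-0.1, 0.0, -0.3]
gripper_width: 0.551
grasp_force: 0.0
```

Request:
send_rows([
  {"x": 0,"y": 0,"z": -0.2,"wx": 0,"wy": 0,"wz": 0,"hand": 0.1},
  {"x": 0,"y": 0,"z": -0.2,"wx": 0,"wy": 0,"wz": 0,"hand": 0.1},
  {"x": -0.1,"y": 0,"z": -0.2,"wx": 0,"wy": 0,"wz": 0,"hand": 0.1},
  {"x": -0.15,"y": 0,"z": -0.1,"wx": 0,"wy": 0,"wz": 0,"hand": 0.1},
  {"x": -0.15,"y": 0,"z": 0,"wx": 0,"wy": 0,"wz": 0,"hand": 0.1},
  {"x": -0.1,"y": 0,"z": 0,"wx": 0,"wy": 0,"wz": 0,"hand": 0.1},
  {"x": 0,"y": 0,"z": 0,"wx": 0,"wy": 0,"wz": 0,"hand": 0.1},
  {"x": 0,"y": 0,"z": 0,"wx": 0,"wy": 0,"wz": 0,"hand": 0.1},
  {"x": 0,"y": 0,"z": 0,"wx": 0,"wy": 0,"wz": 0,"hand": 0.1},
  {"x": 0,"y": 0,"z": 0,"wx": 0,"wy": 0,"wz": 0,"hand": 0.1},
])

```text
time: 24.48
tool_pos: [0.4794, -0.3293, 0.2126]
tool_rot: [-0.0, 0.802, 0.597, 0.001]
contact_force: [0.1, -0.2, -0.2]
gripper_width: 0.55
grasp_force: 0.0
```

```bash
python3 -c "
from h import *
w=calibration('wrist');im=grab_frame('wrist');S=calibration('side');b=grab_frame('side')
delta([.5,-.26,.3],-17,0)
for z in(.045,.050,.055):print('lid wrist',z,outline(w,im,(12,25,140),(40,200,255),z,[.5014,-.2587,z],.062))
u,v=proj(w,[.5014,-.2587,.04])[0].astype(int);print(u,v);p,q=proj(S,[.5014,-.2587,.04])[0].astype(int)
A=im[max(v-70,0):v+70,max(u-70,0):u+70];B=b[q-40:q+40,p-40:p+40]
cv2.imwrite('pics/f.png',np.hstack([cv2.resize(A,(400,400),interpolation=2),cv2.resize(B,(400,400),interpolation=2)]))"
```

```text
t 24.58 pos [ 0.4795 -0.3294  0.213 ] shift [ 0.483 -0.002 -0.58 ] turn [ 0.001 -0.001  0.007] j [-0.73 -0.04  1.73  0.    1.44 -0.44] F [0.  0.3 0.3] w 0.548 g 0.0
lid wrist 0.045 (array([284.3, 115.1]), 46, array([ 0.5007, -0.2585]), 0.0515, 'lsq', array([ 0.5009, -0.2584]), 0.051)
lid wrist 0.05 (array([284.3, 115.1]), 46, array([ 0.5007, -0.2585]), 0.0507, 'lsq', array([ 0.5009, -0.2584]), 0.0502)
lid wrist 0.055 (array([284.3, 115.2]), 46, array([ 0.5007, -0.2584]), 0.0498, 'lsq', array([ 0.5009, -0.2583]), 0.0493)
284 114
```

View pics/f.png

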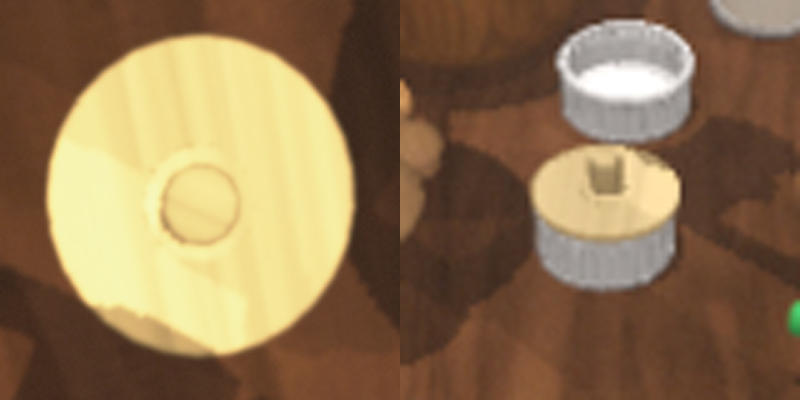

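The lid sits level and centred on the ramekin, its centre within about 1 mm of the ramekin's and its radius of 50 mm fitting a height of 0.050. The gripper is clear, so I'm handing in.

```bash
python3 -c "
from plant import job_done
print(job_done())"
```

```text
the job is handed in; nothing more can be done
None
```

The lid came out of the rack, was laid flat with its knob up and released, then picked up by the knob and set on the middle ramekin, level and about 1 mm off centre; I handed the job in at about 24.6 s and got no verdict back.

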